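# Lock the full-length tile on the sloping sample board

### The arm

A 7-joint arm with a two-finger parallel gripper is mounted at the origin on the work surface. World frame = base frame: x ahead of the robot, y to its left, z up, the work surface at z = 0. Lengths are in m, angles in degrees, forces in N, time in s.
With the tool pointing down it reaches from about 0.425 to 0.975 m from the base axis. Payload 16.7 kg.
Tool frame: the origin (TCP) lies midway between the tips of the shut fingers; the grasp point (between the pads) lies 19 mm behind it; z points along the fingers, y is the line along which they close (so a half turn about z gives the same grasp; the last joint's range is limited). The gripper opens to 85 mm and grips with 20 to 120 N. Pads are 22 mm wide; open, the fingers measure 114 mm over their backs; the gripper's body (76 mm by 85 mm) begins 54 mm behind the grasp point. The pads swing forward as they close: fully open they stand 13 mm farther back than shut.
Start: joints at [68.096, 24.414, 4.234, 92.017, -1.954, 63.644, -3.845], TCP at [0.156, -0.657, 0.231] pointing down, gripper open.
Joint ranges: [-163.25, 163.25], [-28.42, 122.38], [-70.27, 78.77], [12.13, 141.07], [-58.53, 238.53], [9.26, 117.41], [-156.51, 156.51]. Speed limits (degrees/s): [108.29, 108.29, 136.94, 136.94, 172.46, 172.46, 172.46].

### API

Orientations are given as [roll, pitch, yaw] about the fixed x, y, z axes, in that order (R = Rz(yaw) Ry(pitch) Rx(roll)).
In Python, from rig import ctrl gives the robot as it stands.
- The arm moves only by the shell command python3 -m pendant 'ROWS' [OPENING]. ROWS is JSON, a list of rows, each an object of numbers: "x", "y", "z": the shift along the tool's x, y, z normalised to -1 to 1, where 1 is 0.15 m; "wx", "wy", "wz": the turn, a rotation vector about the tool's x, y, z normalised to -1 to 1, where 1 is pi/2 rad. In form: [{"x": .., "y": .., "z": .., "wx": .., "wy": .., "wz": ..}, ...]. A call has 1 to 20 rows; each row shifts and turns the commanded pose from where the row before left it, along the tool's axes as they then stand; what a row does not reach is not made up. A row lasts 1/12 s, in which the tool goes at most 41.7 mm and 7.16 degrees, less where a joint would pass 70% of its speed; a pose out of reach is approached as far as the arm can. A call with a number of a shift or a turn outside -1 to 1 is refused whole. A call with a gripper value outside its range is refused whole. OPENING is the gripper's target within -1 to 1 (fully open at 1, half-way at 0, shut at -1), set as the call begins (- or left out, the last holds). The fingers move at their own pace and stop on an object; the grip force is fixed at half the most. Time passes only in rows, so rows that do not move let the fingers close. It gives the time, the measured TCP pose, the force, the opening and the grip force at its end, in the units of the state.
- ctrl.get_state(): the state, without advancing time (a new reading comes with each control period).
- ctrl.snapshot(name): name is "scene" or "top" or "wrist"; returns a dict with "pixels" (480x640x3 uint8, red, green, blue), "mtx" (3x3 intrinsics, pixels), "rvec" (rotation vector, rad) and "tvec" (3), from world to camera coordinates, as OpenCV has them. Camera axes: x right, y down, z forward; pixel columns grow to the right and rows downward; lengths in m; the calibration is good to about 2 mm. The wrist camera is an equidistant fisheye: a pixel r from the principal point sees the ray r / f radians off the axis. A picture is of the moment at which its call begins. There is no depth.
- ctrl.hand_in(): hands the job in; it is judged then, once.
The state is a dict: "time": time; "joint_pos": joint angles; "joint_vel": joint speeds; "joint_efforts": joint torques, N m; "eef_pos": TCP position; "tcp_rot": TCP orientation; "force": force on the tool from outside, world axes, zero at the start; "ft_torque": the same for the moment, N m; "width": opening from 0.0 (shut) to 1.0 (fully open); "grip_force": force on a finger pad.
Only numpy, scipy, OpenCV 4.12 (cv2) and the standard library are available. Lean on these libraries where they do the work, as an engineer would, in place of code of your own. Each camera call takes 0.05 s, during which the arm holds its last target. There are 200 camera calls.

### The job

One of the three tiles on the sloping board is long enough to be held by the turn button above it: take the slotted key from its caddy, fit it over that button's head and turn the button clockwise fully home against its stop, so that its tongue points straight down the slope over the tile, then stand the key back in the caddy. Turn the button only by its head and with the key: keep the fingers off all the buttons and do not push on the thin tongues. Leave the other two buttons, the tiles and the things around the board as they are.

Things in the scene. Friction and masses are not known exactly. Their poses are not given: they have to be found in the camera images.
- board: Plywood board, fixed, 360 mm wide, its face 200 mm long, sloping up away from the robot at 0.5 rad (28.6 deg). Origin on the table, z up; in its frame the face's lower edge is x = -100, z = 30 mm, up-slope is (0.878, 0, 0.479), outward normal (-0.479, 0, 0.878). Three bays, 5 mm battens between, an 8 mm lip at the lower edge; in each, 145 mm up from that edge, a dark steel turn button.
- bay1 (a point): Point on the board's face in the middle of bay 1 (board y = 118 mm), just above the lip, 13 mm up the slope from the lower edge; a tile lying in this bay has its origin here. Axes as the board's.
- bay2 (a point): Point on the board's face in the middle of bay 2 (board y = 0 mm), just above the lip, 13 mm up the slope from the lower edge; a tile lying in this bay has its origin here. Axes as the board's.
- bay3 (a point): Point on the board's face in the middle of bay 3 (board y = -118 mm), just above the lip, 13 mm up the slope from the lower edge; a tile lying in this bay has its origin here. Axes as the board's.
- head1: Dark steel head of the turn button of bay 1: an upright bar 26 mm long, 6 mm thick, 13 mm high, square to the face. Origin at the middle of its underside, on the turning axis, 12 mm above the board's face (bar top 25 mm above the face, round boss of 16 mm diameter below it). x = along the bar, the way the tongue points; z = outward normal of the face.
- head2: Dark steel head of the turn button of bay 2: an upright bar 26 mm long, 6 mm thick, 13 mm high, square to the face. Origin at the middle of its underside, on the turning axis, 12 mm above the board's face (bar top 25 mm above the face, round boss of 16 mm diameter below it). x = along the bar, the way the tongue points; z = outward normal of the face.
- head3: Dark steel head of the turn button of bay 3: an upright bar 26 mm long, 6 mm thick, 13 mm high, square to the face. Origin at the middle of its underside, on the turning axis, 12 mm above the board's face (bar top 25 mm above the face, round boss of 16 mm diameter below it). x = along the bar, the way the tongue points; z = outward normal of the face.
- tongue1: Thin dark steel tongue of the turn button of bay 1, turning with its head: 12 mm wide, 2.5 mm thick, its underside 7.5 mm and its top 10 mm above the face, reaching 42 mm from the axis along its x. Origin on the axis at the face; z = outward normal.
- tongue2: Thin dark steel tongue of the turn button of bay 2, turning with its head: 12 mm wide, 2.5 mm thick, its underside 7.5 mm and its top 10 mm above the face, reaching 42 mm from the axis along its x. Origin on the axis at the face; z = outward normal.
- tongue3: Thin dark steel tongue of the turn button of bay 3, turning with its head: 12 mm wide, 2.5 mm thick, its underside 7.5 mm and its top 10 mm above the face, reaching 42 mm from the axis along its x. Origin on the axis at the face; z = outward normal.
- tip1 (a point): Outer end of the tongue of bay 1, 42 mm from its turning axis.
- tip2 (a point): Outer end of the tongue of bay 2, 42 mm from its turning axis.
- tip3 (a point): Outer end of the tongue of bay 3, 42 mm from its turning axis.
- turn1 (a joint): Angle (rad) of the stiff turn button of bay 1, growing clockwise as seen facing the board; it stays where left. It starts between 0.15 and 0.75 (tongue pointing up the slope and to the side). 2.6 is its stop: home, tongue pointing straight down the slope. Turning takes about 0.2 N m.
- turn2 (a joint): Angle (rad) of the stiff turn button of bay 2, growing clockwise as seen facing the board; it stays where left. It starts between 0.15 and 0.75 (tongue pointing up the slope and to the side). 2.6 is its stop: home, tongue pointing straight down the slope. Turning takes about 0.2 N m.
- turn3 (a joint): Angle (rad) of the stiff turn button of bay 3, growing clockwise as seen facing the board; it stays where left. It starts between 0.15 and 0.75 (tongue pointing up the slope and to the side). 2.6 is its stop: home, tongue pointing straight down the slope. Turning takes about 0.2 N m.
- tile_long: White ceramic tile 110 x 60 x 6 mm lying on the face in one of the bays, lower edge against the lip; its upper edge is 123 mm up the slope, so the tongue comes over it when home (1.5 mm clear above it). Origin at the middle of its lower edge, underside; the body's z is vertical, its x is level (uphill), like the board's.
- tile_short_a: White ceramic offcut 70 x 60 x 6 mm lying in another bay, lower edge against the lip, too short to reach under the tongue. Origin as for the long tile.
- tile_short_b: White ceramic offcut 70 x 60 x 6 mm lying in another bay, lower edge against the lip, too short to reach under the tongue. Origin as for the long tile.
- key: Slotted key 115 mm tall, about 130 g, standing loose, fork down, in the caddy. Origin: middle of the forked end; z up to the handle. Fork: two prongs at y = +-7 mm, each 26 (x) x 5 (y) x 11 mm (z); slot between them 9 mm wide, 11 deep, open at both x ends. Then steel 26 x 19 mm to z = 25, neck 14 x 14 to z = 45, wooden handle 24 (x) x 18 (y) mm to z = 115, gripped across y.
- caddy: White plastic open box, fixed, 60 x 60 mm outside, 40 mm high, walls and floor 4 mm; origin at the centre of its underside.
- tin: Paint tin, diameter 74, height 100 mm; bystander. Origin at its foot.
- lunchbox: Lidded plastic box about 98 x 138 x 53 mm; bystander. Origin at the centre of its underside.
- strips: Stack of card strips 35 x 170 x 15 mm; bystander. Origin at the centre of its underside.
Not all that is in view belongs to the job. Leave any green look-alike of the caddy alone. What is shaped like the tile_long but turquoise is not meant.

How it is judged:
By the outcome, as a careful person would: the job done as asked, in the order asked, and still so for the second after the job is handed in, with the robot touching nothing.
It also fails if it takes over 58 s, if anything falls off the work surface, if the arm or the gripper's body presses on something with over 40 N, if the wrist force passes 120 N, or if a joint passes its speed limit or range.

## Working session

There is one attempt and no reset: what is moved stays moved. The work goes in short steps, Python scripts to look and compute and a shell command to move; the robot and the scene stay as the last step left them, time stands still between calls to the robot, and variables do not carry over. Pictures are saved under pics/ and viewed, at most 10 in all, crops included, and the job is handed in when it is done.

```bash
ls; mkdir -p pics; python3 - <<'E'
from rig import ctrl
import cv2,json,numpy as np
for n in("scene","top"):
    s=ctrl.snapshot(n); cv2.imwrite(f"pics/{n}0.png",s["pixels"][:,:,::-1])
    np.savez(f"pics/{n}0.npz",**s)
    print(n,s["mtx"],s["rvec"],s["tvec"])
st=ctrl.get_state();print(st)
E
```

```text
pics
scene [[590.30413371   0.         324.86567198]
 [  0.         590.30413371 231.89908099]
 [  0.           0.           1.        ]] [ 2.19355206  0.8090723  -0.35775154] [-0.39344971 -0.18243038  1.62521067]
top [[462.52455993   0.         311.88548169]
 [  0.         462.52455993 240.15941111]
 [  0.           0.           1.        ]] [ 2.12936186 -2.11774504  0.19949599] [-0.03197847  0.53754783  1.18030227]
{'time': 0.1, 'joint_pos': array([68.09609497, 24.4478901 ,  4.23182437, 92.04773988, -1.95444894,
       63.64514698, -3.84526356]), 'joint_vel': array([ 0.02631562, -0.03977939,  0.0128479 , -0.05638466,  0.06975325,
        0.07874147, -0.00117252]), 'joint_efforts': array([ 8.11433187e-03, -9.51538467e+01,  3.77163202e+00, -4.64396811e+01,
        1.95730990e-02,  6.47433350e-03, -1.37939622e-06]), 'eef_pos': array([ 0.15560936, -0.65643583,  0.23066602]), 'tcp_rot': array([-1.79931538e+02,  4.48782886e-03,  1.33350501e+01]), 'force': array([0.28828364, 0.07096834, 0.50291062]), 'ft_torque': array([0.00911892, 0.01185344, 0.0823601 ]), 'grip_force': 0.0, 'width': 1.0009351546977479}
```

View pics/scene0.png

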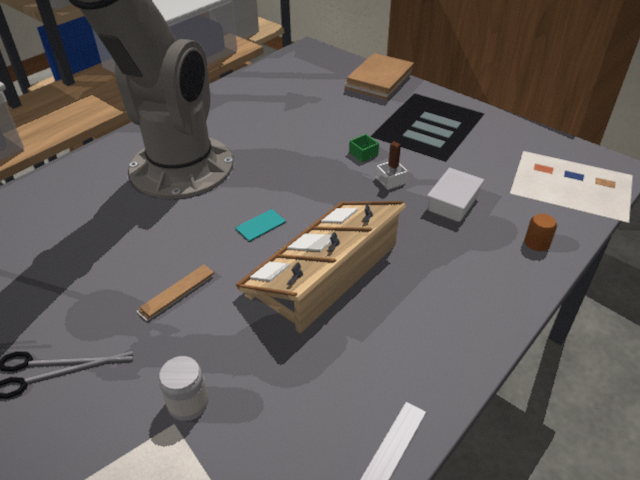

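View pics/top0.png

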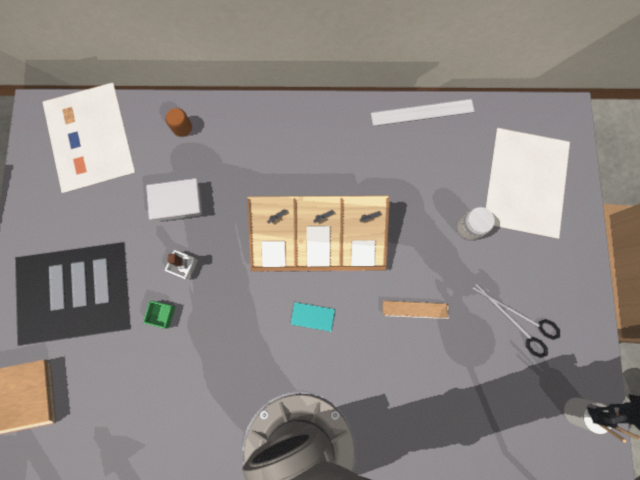

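```bash
python3 - <<'E'
import cv2
t=cv2.imread("pics/top0.png");s=cv2.imread("pics/scene0.png")
import numpy as np
a=cv2.resize(t[185:285,240:400],None,fx=5,fy=5,interpolation=cv2.INTER_CUBIC) # 800x500
b=cv2.resize(t[225:305,130:230],None,fx=4,fy=4,interpolation=cv2.INTER_CUBIC)
c=cv2.resize(s[130:210,340:440],None,fx=4,fy=4,interpolation=cv2.INTER_CUBIC)
cv2.imwrite("pics/a.png",a);cv2.imwrite("pics/bc.png",np.hstack([b,c]))
E
```

```text
(no output)
```

View pics/a.png

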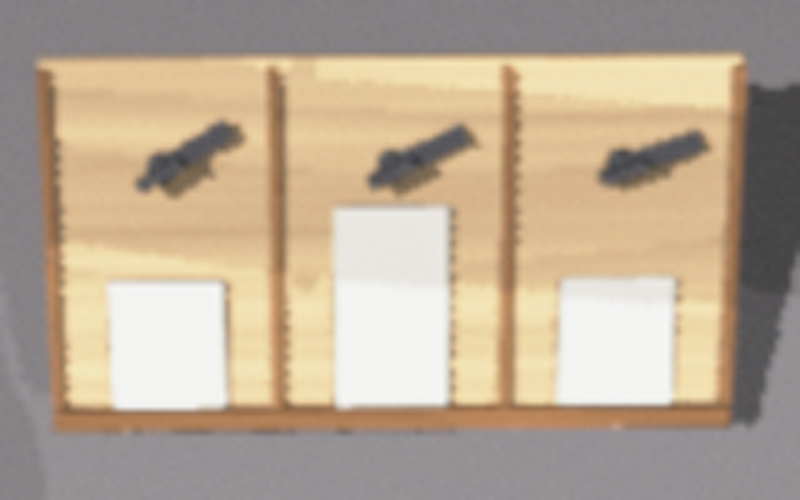

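View pics/bc.png

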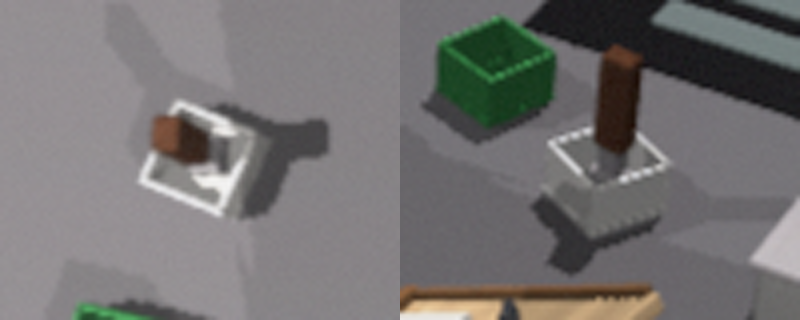

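```bash
cat > h.py <<'E'
import numpy as np,cv2
from scipy.optimize import least_squares
from scipy.spatial.transform import Rotation as R
U=np.array([.87758,0,.47943]);N=np.array([-.47943,0,.87758]);O=np.array([-.1,0,.03])
def face(u,y,n): return O+U*u+N*n+np.array([0,y,0])
def bw(p,X): # board frame pts -> world
    return R.from_euler('z',p[2]).apply(X)+[p[0],p[1],0]
def proj(s,X):
    X=np.atleast_2d(np.asarray(X,float))
    return cv2.projectPoints(X,s["rvec"],s["tvec"],s["mtx"],None)[0][:,0]
def ray(s,px):
    Rm=cv2.Rodrigues(s["rvec"])[0];c=-Rm.T@s["tvec"].ravel()
    d=Rm.T@np.linalg.inv(s["mtx"])@[px[0],px[1],1];return c,d
def atz(s,px,z):
    c,d=ray(s,px);return c+d*(z-c[2])/d[2]
E
python3 - <<'E'
from h import *
s=dict(np.load("pics/top0.npz"))
c=lambda x,y:((x-2)/5+240,(y-2)/5+185)
P=[];X=[]
def add(px,u,y,n):P.append(c(*px));X.append(face(u,y,n))
for px,u,y in[((333,207),.123,.03),((447,206),.123,-.03),((108,282),.083,.148),((222,282),.083,.088),((560,280),.083,-.088),((675,278),.083,-.148)]: add(px,u,y,.006)
for px,u,y in[((335,408),.013,.03),((448,408),.013,-.03),((115,410),.013,.148),((228,410),.013,.088),((558,406),.013,-.088),((672,405),.013,-.148)]: add(px,u,y,.006)
P=np.array(P);X=np.array(X)
f=lambda p:(proj(s,bw(p,X))-P).ravel()
r=least_squares(f,[.5,0,0]);p=r.x;print(p,np.degrees(p[2]));print(f(p).reshape(-1,2).round(1))
for u,y,n in[(.2,.18,0),(.2,-.18,0),(0,.18,0),(0,-.18,0)]:
    q=proj(s,bw(p,face(u,y,n)))[0];print("edge",(q-[240,185])*5+2)
for y in(.118,0,-.118):
    for n in(0,.025): q=proj(s,bw(p,face(.145,y,n)))[0];print("head",y,n,(q-[240,185])*5+2)
    # direction: tongue tip px
for y,px in((.118,(236,132)),(0,(470,133)),(-.118,(704,140))):
    cc,d=ray(s,c(*px)); Rz=R.from_euler('z',-p[2]);cb=Rz.apply(cc-[p[0],p[1],0]);db=Rz.apply(d)
    t=((.0088)-(cb-O)@N)/(db@N);h=cb+db*t-O;v=np.array([h@U-.145,h[1]-y]);print("tip",v,np.degrees(np.arctan2(-v[1],v[0])))
c4=[(177,100),(270,135),(222,215),(140,182)]
W=np.array([atz(s,((x-1.5)/4+130,(y-1.5)/4+225),.04) for x,y in c4]);print(W.round(4),W.mean(0))
for a in range(4):
    d=W[(a+1)%4]-W[a];print(np.linalg.norm(d),np.degrees(np.arctan2(d[1],d[0])))
np.save("board.npy",p)
st=dict(np.load("pics/scene0.npz"))
print("key top", atz(s,(167/4+130,132/4+225),.115),atz(st,(340+222/4,130+54/4),.115))
E
```

```text
[ 0.56127456 -0.04430656  0.01508497] 0.8643051729748112
[[ 0.   0.2]
 [ 0.5  0.2]
 [-0.1  0.4]
 [ 0.1  0.2]
 [ 0.1 -0. ]
 [ 0.1  0.1]
 [ 0.1 -0.1]
 [ 0.1 -0.3]
 [-0.4 -0.1]
 [-0.4 -0.3]
 [-0.  -0.1]
 [-0.2 -0.2]]
edge [36.0176466  61.97446823]
edge [744.53740934  55.52182429]
edge [ 55.25654109 428.71782706]
edge [728.48009012 422.29886645]
head 0.118 0 [161.87627505 165.4984498 ]
head 0.118 0.025 [158.08165903 178.45780109]
head 0 0 [390.8735921  163.38499462]
head 0 0.025 [391.74277598 176.29778441]
head -0.118 0 [619.74874582 161.27266692]
head -0.118 0.025 [625.27670419 174.13894349]
tip [ 0.01965752 -0.0390815 ] 63.29815841792388
tip [ 0.01800458 -0.04023167] 65.89040335008927
tip [ 0.01319399 -0.04166853] 72.43004467136588
[[0.5119 0.3397 0.04  ]
 [0.4886 0.2763 0.04  ]
 [0.4351 0.3053 0.04  ]
 [0.4567 0.3608 0.04  ]] [0.47306435 0.32053069 0.04      ]
0.06748162150294862 -110.17635282094994
0.060859770930365174 151.60075821293668
0.059608512078065036 68.74666894518724
0.05911939592332721 -20.97184822197128
key top [0.47816253 0.32101321 0.115     ] [0.47708341 0.32379683 0.115     ]
```

Scene and board are clear: the long tile is in bay 2 (middle, crop 335–448 × 207–408). Its button's tongue is about 66° clockwise from up-slope. The key stands in the white caddy near (0.477, 0.322). I'll swing the arm round to it.

```bash
python3 -m pendant '[{"x":0.255,"y":-0.03,"z":-0.012,"wz":-0.0389},{"x":0.255,"y":-0.03,"z":-0.012,"wz":-0.0389},{"x":0.255,"y":-0.03,"z":-0.012,"wz":-0.0389},{"x":0.255,"y":-0.03,"z":-0.012,"wz":-0.0389},{"x":0.255,"y":-0.03,"z":-0.012,"wz":-0.0389},{"x":0.255,"y":-0.03,"z":-0.012,"wz":-0.0389},{"x":0.255,"y":-0.03,"z":-0.012,"wz":-0.0389},{"x":0.255,"y":-0.03,"z":-0.012,"wz":-0.0389},{"x":0.255,"y":-0.03,"z":-0.012,"wz":-0.0389},{"x":0.255,"y":-0.03,"z":-0.012,"wz":-0.0389},{"x":0.255,"y":-0.03,"z":-0.012,"wz":-0.0389},{"x":0.255,"y":-0.03,"z":-0.012,"wz":-0.0389},{"x":0.255,"y":-0.03,"z":-0.012,"wz":-0.0389},{"x":0.255,"y":-0.03,"z":-0.012,"wz":-0.0389},{"x":0.255,"y":-0.03,"z":-0.012,"wz":-0.0389},{"x":0.255,"y":-0.03,"z":-0.012,"wz":-0.0389},{"x":0.255,"y":-0.03,"z":-0.012,"wz":-0.0389},{"x":0.255,"y":-0.03,"z":-0.012,"wz":-0.0389},{"x":0.255,"y":-0.03,"z":-0.012,"wz":-0.0389},{"x":0.255,"y":-0.03,"z":-0.012,"wz":-0.0389}]' 1
python3 -m pendant '[{"x":0.255,"y":-0.03,"wz":-0.0389},{"x":0.255,"y":-0.03,"wz":-0.0389},{"x":0.255,"y":-0.03,"wz":-0.0389},{"x":0.255,"y":-0.03,"wz":-0.0389},{"x":0.255,"y":-0.03,"wz":-0.0389},{"x":0.255,"y":-0.03,"wz":-0.0389},{"x":0.255,"y":-0.03,"wz":-0.0389},{"x":0.255,"y":-0.03,"wz":-0.0389},{"x":0.255,"y":-0.03,"wz":-0.0389}]'
python3 - <<'E'
from rig import ctrl
import cv2,numpy as np
s=ctrl.snapshot("wrist"); cv2.imwrite("pics/w1.png",s["pixels"][:,:,::-1]);np.savez("pics/w1.npz",**s)
Rm=cv2.Rodrigues(s["rvec"])[0];print(s["mtx"],-Rm.T@s["tvec"].ravel(),Rm)
st=ctrl.get_state();print(st["joint_pos"],st["eef_pos"],st["tcp_rot"])
E
```

```text
[[371.64829954   0.         323.812193  ]
 [  0.         371.64829954 237.00985808]
 [  0.           0.           1.        ]] [ 0.22527283 -0.6402646   0.37240877] [[ 2.29926412e-01 -9.73207531e-01 -9.72874387e-04]
 [-9.34506830e-01 -2.21062009e-01  2.78977729e-01]
 [-2.71718292e-01 -6.32351903e-02 -9.60297079e-01]]
[68.09532413 24.44353081  4.23049424 92.0419221  -1.95389513 63.64353854
 -3.84512461] [ 0.15565271 -0.65649696  0.23076089] [-1.79943200e+02  3.20292425e-03  1.33375940e+01]invalid input
invalid input
```

View pics/w1.png

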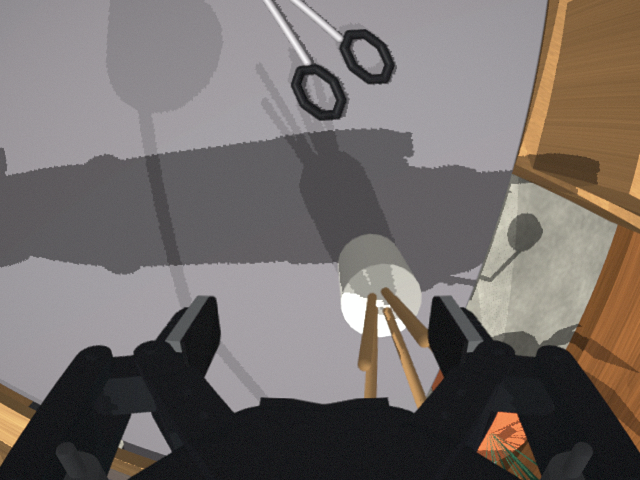

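The pendant refused the rows, probably because it wants all six keys. The wrist view shows a pen cup under the gripper (380,290), so I'll rise first.

```bash
python3 -m pendant '[{"x":0,"y":0,"z":-0.2,"wx":0,"wy":0,"wz":0},{"x":0,"y":0,"z":-0.2,"wx":0,"wy":0,"wz":0},{"x":0,"y":0,"z":-0.2,"wx":0,"wy":0,"wz":0}]' 1
```

```text
time: 0.4
eef_pos: [0.1555, -0.6564, 0.3219]
tcp_rot: [-179.9, 0.0, 13.3]
force: [0.3, -0.3, -0.1]
width: 0.999
grip_force: 0.0
```

```bash
python3 -m pendant '[{"x":0.255,"y":-0.03,"z":0,"wx":0,"wy":0,"wz":-0.0389},{"x":0.255,"y":-0.03,"z":0,"wx":0,"wy":0,"wz":-0.0389},{"x":0.255,"y":-0.03,"z":0,"wx":0,"wy":0,"wz":-0.0389},{"x":0.255,"y":-0.03,"z":0,"wx":0,"wy":0,"wz":-0.0389},{"x":0.255,"y":-0.03,"z":0,"wx":0,"wy":0,"wz":-0.0389},{"x":0.255,"y":-0.03,"z":0,"wx":0,"wy":0,"wz":-0.0389},{"x":0.255,"y":-0.03,"z":0,"wx":0,"wy":0,"wz":-0.0389},{"x":0.255,"y":-0.03,"z":0,"wx":0,"wy":0,"wz":-0.0389},{"x":0.255,"y":-0.03,"z":0,"wx":0,"wy":0,"wz":-0.0389},{"x":0.255,"y":-0.03,"z":0,"wx":0,"wy":0,"wz":-0.0389},{"x":0.255,"y":-0.03,"z":0,"wx":0,"wy":0,"wz":-0.0389},{"x":0.255,"y":-0.03,"z":0,"wx":0,"wy":0,"wz":-0.0389},{"x":0.255,"y":-0.03,"z":0,"wx":0,"wy":0,"wz":-0.0389},{"x":0.255,"y":-0.03,"z":0,"wx":0,"wy":0,"wz":-0.0389},{"x":0.255,"y":-0.03,"z":0,"wx":0,"wy":0,"wz":-0.0389},{"x":0.255,"y":-0.03,"z":0,"wx":0,"wy":0,"wz":-0.0389},{"x":0.255,"y":-0.03,"z":0,"wx":0,"wy":0,"wz":-0.0389},{"x":0.255,"y":-0.03,"z":0,"wx":0,"wy":0,"wz":-0.0389},{"x":0.255,"y":-0.03,"z":0,"wx":0,"wy":0,"wz":-0.0389},{"x":0.255,"y":-0.03,"z":0,"wx":0,"wy":0,"wz":-0.0389}]'
python3 -m pendant '[{"x":0.255,"y":-0.03,"z":0,"wx":0,"wy":0,"wz":-0.0389},{"x":0.255,"y":-0.03,"z":0,"wx":0,"wy":0,"wz":-0.0389},{"x":0.255,"y":-0.03,"z":0,"wx":0,"wy":0,"wz":-0.0389},{"x":0.255,"y":-0.03,"z":0,"wx":0,"wy":0,"wz":-0.0389},{"x":0.255,"y":-0.03,"z":0,"wx":0,"wy":0,"wz":-0.0389},{"x":0.255,"y":-0.03,"z":0,"wx":0,"wy":0,"wz":-0.0389},{"x":0.255,"y":-0.03,"z":0,"wx":0,"wy":0,"wz":-0.0389},{"x":0.255,"y":-0.03,"z":0,"wx":0,"wy":0,"wz":-0.0389}]'
python3 - <<'E'
from rig import ctrl
import cv2,numpy as np
s=ctrl.snapshot("wrist"); cv2.imwrite("pics/w2.png",s["pixels"][:,:,::-1]);np.savez("pics/w2.npz",**s)
st=ctrl.get_state();print(st["joint_pos"],st["eef_pos"],st["tcp_rot"],st["time"])
E
```

```text
time: 2.07
eef_pos: [0.588, -0.0749, 0.3211]
tcp_rot: [-180.0, -0.0, 83.5]
force: [0.5, -0.2, -0.5]
width: 1.0
grip_force: 0.0
time: 2.73
eef_pos: [0.522, 0.2229, 0.3212]
tcp_rot: [-180.0, -0.0, 111.5]
force: [0.1, -0.5, 0.0]
width: 0.997
grip_force: 0.0
[  3.19113235  14.00942647 -39.93561895  97.71940348   9.25852877
  71.60684753 -16.55111315] [0.51789832 0.23060109 0.32175405] [ 1.79970507e+02 -1.69921580e-01  1.12278039e+02] 2.7833
```

View pics/w2.png

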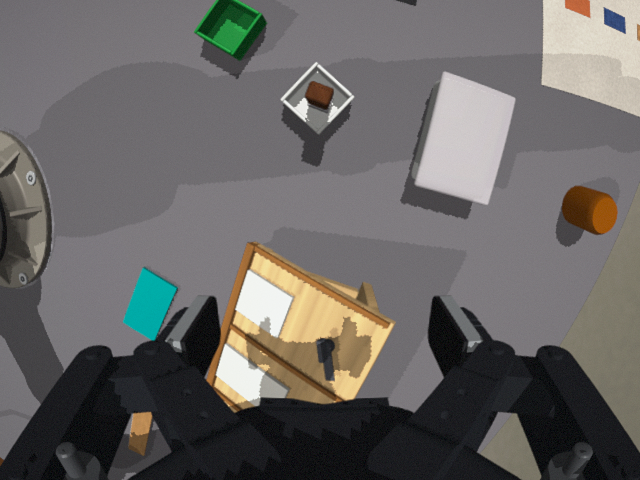

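The key handle is at (319,94) in the white caddy, rim corners (317,64), (353,96), (319,132), (282,98). I'll measure it with the fisheye model.

```bash
cat >> h.py <<'E'
def fatz(s,px,z):
    q=cv2.fisheye.undistortPoints(np.array([[px]],float),s["mtx"],np.zeros(4))[0,0]
    Rm=cv2.Rodrigues(s["rvec"])[0];c=-Rm.T@s["tvec"].ravel();d=Rm.T@[q[0],q[1],1]
    return c+d*(z-c[2])/d[2]
def fproj(s,X):
    return cv2.fisheye.projectPoints(np.atleast_2d(X)[None].astype(float),np.asarray(s["rvec"]).reshape(3,1),np.asarray(s["tvec"]).reshape(3,1),s["mtx"],np.zeros(4))[0][0]
def rectify(s,cx,cy,z,half,res=.0005): # top-down view of plane z; rows: -x down, cols: -y right
    n=int(2*half/res);i,j=np.mgrid[0:n,0:n]
    X=np.stack([cx+half-i*res,cy+half-j*res,np.full((n,n),z)],-1).reshape(-1,3)
    m=fproj(s,X).reshape(n,n,2).astype(np.float32)
    return cv2.remap(s["pixels"],m[...,0],m[...,1],cv2.INTER_LINEAR)
E
python3 - <<'E'
from h import *
s=dict(np.load("pics/w2.npz"))
W=np.array([fatz(s,p,.04) for p in[(317,64),(353,96),(319,132),(282,98)]]);print(W.round(4),W.mean(0))
for a in range(4):
    d=W[(a+1)%4]-W[a];print(np.linalg.norm(d).round(4),np.degrees(np.arctan2(d[1],d[0])))
print("handle",fatz(s,(320,92),.119))
z=rectify(s,.475,.32,.04,.06);z2=rectify(s,.475,.32,.119,.06)
cv2.imwrite("pics/r2.png",cv2.resize(np.hstack([z,z2])[:,:,::-1],None,fx=1.6,fy=1.6))
E
```

```text
[[0.4611 0.3587 0.04  ]
 [0.5121 0.3391 0.04  ]
 [0.4918 0.2867 0.04  ]
 [0.4388 0.3082 0.04  ]] [0.47596283 0.32315601 0.04      ]
0.0546 -20.99451106937232
0.0562 -111.08753990644303
0.0572 157.90772109546674
0.0552 66.16021865581837
handle [0.47997497 0.32199181 0.119     ]
```

View pics/r2.png

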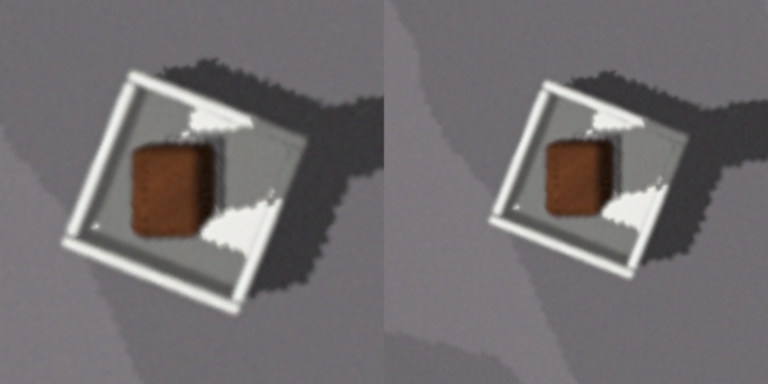

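The key is at about (0.4794, 0.3206) with its yaw near 0: the handle's long axis runs along world x. I'll rotate the tool to close along world y.

```bash
python3 -m pendant '[{"x":0,"y":0,"z":0,"wx":0,"wy":0,"wz":-0.075},{"x":0,"y":0,"z":0,"wx":0,"wy":0,"wz":-0.075},{"x":0,"y":0,"z":0,"wx":0,"wy":0,"wz":-0.075},{"x":0,"y":0,"z":0,"wx":0,"wy":0,"wz":-0.075},{"x":0,"y":0,"z":0,"wx":0,"wy":0,"wz":-0.075},{"x":0,"y":0,"z":0,"wx":0,"wy":0,"wz":-0.075},{"x":0,"y":0,"z":0,"wx":0,"wy":0,"wz":-0.075},{"x":0,"y":0,"z":0,"wx":0,"wy":0,"wz":-0.075},{"x":0,"y":0,"z":0,"wx":0,"wy":0,"wz":-0.075},{"x":0,"y":0,"z":0,"wx":0,"wy":0,"wz":-0.075},{"x":0,"y":0,"z":0,"wx":0,"wy":0,"wz":0},{"x":0,"y":0,"z":0,"wx":0,"wy":0,"wz":0}]'
python3 - <<'E'
from rig import ctrl
st=ctrl.get_state();print(st["joint_pos"],st["eef_pos"],st["tcp_rot"],st["time"])
E
```

```text
time: 3.78
eef_pos: [0.5229, 0.221, 0.3211]
tcp_rot: [180.0, -0.0, 178.6]
force: [-0.8, 0.7, 0.5]
width: 0.998
grip_force: 0.0
[ 11.86645929  16.26203355 -50.02702103  97.25297207  12.98194333
  72.57830844  47.67316163] [0.5228595  0.22102526 0.32114858] [ 1.79998213e+02 -2.24887457e-02  1.78630247e+02] 3.7833
```

```bash
python3 -m pendant '[{"x":0.1,"y":0.219,"z":0,"wx":0,"wy":0,"wz":-0.015},{"x":0.1,"y":0.219,"z":0,"wx":0,"wy":0,"wz":0},{"x":0.1,"y":0.219,"z":0.15,"wx":0,"wy":0,"wz":0},{"x":0,"y":0,"z":0.2,"wx":0,"wy":0,"wz":0},{"x":0,"y":0,"z":0.2,"wx":0,"wy":0,"wz":0},{"x":0,"y":0,"z":0.2,"wx":0,"wy":0,"wz":0},{"x":0,"y":0,"z":0,"wx":0,"wy":0,"wz":0},{"x":0,"y":0,"z":0,"wx":0,"wy":0,"wz":0}]'
python3 - <<'E'
from rig import ctrl
from h import *
s=ctrl.snapshot("wrist");np.savez("pics/w3.npz",**s)
st=ctrl.get_state();print(st["eef_pos"],st["tcp_rot"],st["joint_pos"])
im=rectify(s,.48,.32,.119,.04,.00025).astype(int)
m=((im[...,0]-im[...,2]>25)&(im[...,0]>1.5*im[...,2])).astype(np.uint8)
k=cv2.connectedComponentsWithStats(m);i=1+np.argmax(k[2][1:,4]);print(k[2][i],k[3][i])
x,y,w,h,_=k[2][i];print("x range",.52-(y+h)*.00025,.52-y*.00025,"y",.36-(x+w)*.00025,.36-x*.00025)
print(fproj(s,[.4794,.3206,.119]))
cv2.imwrite("pics/r3.png",np.hstack([s["pixels"][:,:,::-1][:320,:480],cv2.resize(im.astype(np.uint8),(320,320))[:,:,::-1]]))
E
```

```text
time: 4.45
eef_pos: [0.4781, 0.3191, 0.2089]
tcp_rot: [-179.9, -0.1, -179.9]
force: [0.1, 0.5, 0.8]
width: 0.999
grip_force: 0.0
[0.4787918  0.31976158 0.21045851] [ 1.79973666e+02  4.00208650e-03 -1.79906649e+02] [ -0.48127619  23.47295329 -49.9957081  103.93184993  20.20237582
  61.98239747  32.26895561]Traceback (most recent call last):
  File "<stdin>", line 5, in <module>
  File "h.py", line 25, in rectify
    m=fproj(s,X).reshape(n,n,2).astype(np.float32)
      ~~~~~^^^^^
  File "h.py", line 21, in fproj
    return cv2.fisheye.projectPoints(np.atleast_2d(X)[None].astype(float),np.asarray(s["rvec"]).reshape(3,1),np.asarray(s["tvec"]).reshape(3,1),s["mtx"],np.zeros(4))[0][0]
           ~~~~~~~~~~~~~~~~~~~~~~~~~^^^^^^^^^^^^^^^^^^^^^^^^^^^^^^^^^^^^^^^^^^^^^^^^^^^^^^^^^^^^^^^^^^^^^^^^^^^^^^^^^^^^^^^^^^^^^^^^^^^^^^^^^^^^^^^^^^^^^^^^^^^^^^^^^
cv2.error: OpenCV(4.12.0) /io/opencv/modules/calib3d/src/fisheye.cpp:83: error: (-215:Assertion failed) _tvec.getMat().isContinuous() && _rvec.getMat().isContinuous() in function 'projectPoints'
```

```bash
sed -i 's/np.asarray(s\["rvec"\]).reshape(3,1),np.asarray(s\["tvec"\]).reshape(3,1)/np.array(s["rvec"],float).reshape(3,1).copy(),np.array(s["tvec"],float).reshape(3,1).copy()/' h.py
python3 - <<'E'
from h import *
s=dict(np.load("pics/w3.npz"))
im=rectify(s,.48,.32,.119,.04,.00025).astype(int)
m=((im[...,0]-im[...,2]>25)&(im[...,0]>1.5*im[...,2])).astype(np.uint8)
k=cv2.connectedComponentsWithStats(m);i=1+np.argmax(k[2][1:,4])
x,y,w,h,_=k[2][i];print("x range",.52-(y+h)*.00025,.52-y*.00025,"y",.36-(x+w)*.00025,.36-x*.00025)
r=cv2.minAreaRect(np.argwhere(k[1]==i).astype(np.float32)[:,::-1].copy());print(r)
print(fproj(s,[.4794,.3206,.119]))
cv2.imwrite("pics/r3.png",np.hstack([s["pixels"][:,:,::-1][:480,:],cv2.resize(im.astype(np.uint8),(480,480))[:,:,::-1]])[:, :][:, ::1])
E
python3 -c "
import cv2
a=cv2.imread('pics/r3.png');cv2.imwrite('pics/r3.png',cv2.resize(a,(800,343)))"
```

```text
x range 0.45425000000000004 0.489 y 0.3125 0.32975
((155.0, 193.0), (68.0, 138.0), 0.0)
[[326.3739264  243.46370547]]
```

View pics/r3.png

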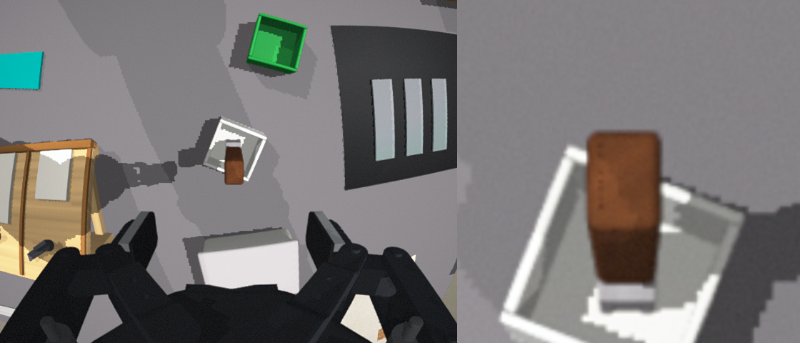

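Panel right: the handle top is centred at about (0.478, 0.321) with its sides parallel to world x. I'll descend and grip.

```bash
python3 -m pendant '[{"x":0.006,"y":0.008,"z":0.19,"wx":0,"wy":0,"wz":0},{"x":0,"y":0,"z":0.19,"wx":0,"wy":0,"wz":0},{"x":0,"y":0,"z":0.19,"wx":0,"wy":0,"wz":0},{"x":0,"y":0,"z":0.19,"wx":0,"wy":0,"wz":0},{"x":0,"y":0,"z":0.19,"wx":0,"wy":0,"wz":0},{"x":0,"y":0,"z":0,"wx":0,"wy":0,"wz":0},{"x":0,"y":0,"z":0,"wx":0,"wy":0,"wz":0}]'
```

```text
time: 5.08
eef_pos: [0.4782, 0.321, 0.0681]
tcp_rot: [180.0, 0.0, -179.9]
force: [0.1, 0.6, 1.1]
width: 0.998
grip_force: 0.0
```

```bash
python3 -m pendant '[{"x":0,"y":0,"z":0,"wx":0,"wy":0,"wz":0},{"x":0,"y":0,"z":0,"wx":0,"wy":0,"wz":0},{"x":0,"y":0,"z":0,"wx":0,"wy":0,"wz":0},{"x":0,"y":0,"z":0,"wx":0,"wy":0,"wz":0},{"x":0,"y":0,"z":0,"wx":0,"wy":0,"wz":0},{"x":0,"y":0,"z":0,"wx":0,"wy":0,"wz":0},{"x":0,"y":0,"z":0,"wx":0,"wy":0,"wz":0},{"x":0,"y":0,"z":0,"wx":0,"wy":0,"wz":0},{"x":0,"y":0,"z":0,"wx":0,"wy":0,"wz":0},{"x":0,"y":0,"z":0,"wx":0,"wy":0,"wz":0},{"x":0,"y":0,"z":0,"wx":0,"wy":0,"wz":0},{"x":0,"y":0,"z":0,"wx":0,"wy":0,"wz":0}]' -1
```

```text
time: 6.08
eef_pos: [0.478, 0.3208, 0.0674]
tcp_rot: [180.0, 0.0, -179.8]
force: [0.3, -0.7, 8.5]
width: 0.199
grip_force: 58.4
```

Gripped (grip force 58 N, about 17 mm). Next I'll lift, and write a helper that gives the constant row needed to reach a pose.

```bash
python3 -m pendant '[{"x":0,"y":0,"z":-0.05,"wx":0,"wy":0,"wz":0},{"x":0,"y":0,"z":-0.15,"wx":0,"wy":0,"wz":0},{"x":0,"y":0,"z":-0.2,"wx":0,"wy":0,"wz":0},{"x":0,"y":0,"z":-0.2,"wx":0,"wy":0,"wz":0},{"x":0,"y":0,"z":-0.2,"wx":0,"wy":0,"wz":0},{"x":0,"y":0,"z":-0.2,"wx":0,"wy":0,"wz":0},{"x":0,"y":0,"z":-0.2,"wx":0,"wy":0,"wz":0},{"x":0,"y":0,"z":-0.1,"wx":0,"wy":0,"wz":0},{"x":0,"y":0,"z":0,"wx":0,"wy":0,"wz":0},{"x":0,"y":0,"z":0,"wx":0,"wy":0,"wz":0}]'
cat >> h.py <<'E'
from scipy.linalg import logm,expm
L=.0635 # TCP to fork end
def cur():
    from rig import ctrl
    st=ctrl.get_state();T=np.eye(4);T[:3,:3]=R.from_euler('xyz',st["tcp_rot"],degrees=True).as_matrix();T[:3,3]=st["eef_pos"];return T,st
def goal(a,n,du=0,dy=0): # tool pose: fork end n above face at head2, key x at angle a (deg clockwise from up-slope)
    p=np.load("board.npy");Rb=R.from_euler('z',p[2])
    a=np.radians(a);b=np.cos(a)*U-np.sin(a)*np.array([0,1.,0])
    x=-b;z=-N;M=Rb.as_matrix()@np.column_stack([x,np.cross(z,x),z])
    T=np.eye(4);T[:3,:3]=M;T[:3,3]=bw(p,face(.145+du,dy,n+L));return T
def step(T0,T1,n):
    l=logm(np.linalg.inv(T0)@T1).real/n;S=expm(l)
    return np.r_[S[:3,3]/.15,np.array([l[2,1],l[0,2],l[1,0]])/(np.pi/2)].round(4)
E
python3 - <<'E'
from h import *
T0,st=cur();print(st["eef_pos"],st["tcp_rot"],st["joint_pos"])
T1=goal(66,.08);print(T1[:3,3]);S=step(T0,T1,16);print(S)
l=logm(np.linalg.inv(T0)@T1).real
for f in(.25,.5,.75):print((T0@expm(l*f))[:3,3])
E
```

```text
time: 6.92
eef_pos: [0.4777, 0.3205, 0.2624]
tcp_rot: [180.0, 0.1, -179.8]
force: [-0.8, -0.6, -2.2]
width: 0.199
grip_force: 58.9
[0.47773831 0.32046624 0.2624206 ] [ 1.79986625e+02  6.94040973e-02 -1.79800891e+02] [  1.07550396  20.52928771 -51.56516008 100.68844179  17.3932683
  67.12548701  34.62600507]
[ 0.51973018 -0.0449333   0.22545008]
[-0.094  -0.1319  0.0035 -0.0115 -0.0175  0.0444]
[0.52581015 0.23633709 0.26017367]
[0.54925551 0.14241947 0.25533025]
[0.54683013 0.04611915 0.24465177]
```

```bash
python3 -m pendant '[{"x":-0.094,"y":-0.132,"z":0.0035,"wx":-0.0115,"wy":-0.0175,"wz":0.0444},{"x":-0.094,"y":-0.132,"z":0.0035,"wx":-0.0115,"wy":-0.0175,"wz":0.0444},{"x":-0.094,"y":-0.132,"z":0.0035,"wx":-0.0115,"wy":-0.0175,"wz":0.0444},{"x":-0.094,"y":-0.132,"z":0.0035,"wx":-0.0115,"wy":-0.0175,"wz":0.0444},{"x":-0.094,"y":-0.132,"z":0.0035,"wx":-0.0115,"wy":-0.0175,"wz":0.0444},{"x":-0.094,"y":-0.132,"z":0.0035,"wx":-0.0115,"wy":-0.0175,"wz":0.0444},{"x":-0.094,"y":-0.132,"z":0.0035,"wx":-0.0115,"wy":-0.0175,"wz":0.0444},{"x":-0.094,"y":-0.132,"z":0.0035,"wx":-0.0115,"wy":-0.0175,"wz":0.0444},{"x":-0.094,"y":-0.132,"z":0.0035,"wx":-0.0115,"wy":-0.0175,"wz":0.0444},{"x":-0.094,"y":-0.132,"z":0.0035,"wx":-0.0115,"wy":-0.0175,"wz":0.0444},{"x":-0.094,"y":-0.132,"z":0.0035,"wx":-0.0115,"wy":-0.0175,"wz":0.0444},{"x":-0.094,"y":-0.132,"z":0.0035,"wx":-0.0115,"wy":-0.0175,"wz":0.0444},{"x":-0.094,"y":-0.132,"z":0.0035,"wx":-0.0115,"wy":-0.0175,"wz":0.0444},{"x":-0.094,"y":-0.132,"z":0.0035,"wx":-0.0115,"wy":-0.0175,"wz":0.0444},{"x":-0.094,"y":-0.132,"z":0.0035,"wx":-0.0115,"wy":-0.0175,"wz":0.0444},{"x":-0.094,"y":-0.132,"z":0.0035,"wx":-0.0115,"wy":-0.0175,"wz":0.0444},{"x":0,"y":0,"z":0,"wx":0,"wy":0,"wz":0},{"x":0,"y":0,"z":0,"wx":0,"wy":0,"wz":0},{"x":0,"y":0,"z":0,"wx":0,"wy":0,"wz":0}]'
python3 - <<'E'
from h import *
from rig import ctrl
T0,st=cur();print(st["eef_pos"],st["tcp_rot"],st["joint_pos"]);print(step(T0,goal(66,.08),1))
s=ctrl.snapshot("wrist");np.savez("pics/w4.npz",**s);im=s["pixels"][:,:,::-1].copy()
p=np.load("board.npy")
for a in(0,): 
  a=np.radians(66);b=np.cos(a)*U-np.sin(a)*np.array([0,1.,0]);c=np.cross(N,b)
  H=face(.145,0,.025);X=bw(p,np.array([H+i*.013*b+j*.003*c for i,j in((1,1),(1,-1),(-1,-1),(-1,1))]))
  X2=bw(p,np.array([face(.123,.03,.006),face(.123,-.03,.006),face(.013,-.03,.006),face(.013,.03,.006)]))
q=fproj(s,X);print(q)
np.save("q.npy",q)
for t in(bw(p,face(.145,0,.012)),):print(fproj(s,t))
f=5;c0=fproj(s,bw(p,face(.145,0,.03)))[0];print(c0)
x0,y0=int(c0[0])-80,int(c0[1])-55
cr=cv2.resize(im[y0:y0+110,x0:x0+160],None,fx=f,fy=f,interpolation=cv2.INTER_CUBIC)
for Q,col in((q,(0,0,255)),(fproj(s,X2),(0,255,0))):cv2.polylines(cr,[np.int32((Q-[x0,y0]+.5)*f)],True,col,1)
cv2.imwrite("pics/c4.png",cr);print(x0,y0)
E
```

```text
time: 8.5
eef_pos: [0.5194, -0.0446, 0.2242]
tcp_rot: [153.6, 11.2, 112.3]
force: [-0.7, 1.1, -1.0]
width: 0.206
grip_force: 59.2
[ 0.51936048 -0.04457125  0.22420409] [153.61295462  11.18504475 112.28721935] [ 32.52786002  -0.90201098 -34.15185801 130.5782968   -0.3155129
  21.66825473  23.43154216]
[-0.0047  0.0046 -0.0061 -0.0013 -0.001   0.0005]
[[329.11609958 249.04526147]
 [320.93706509 249.04046789]
 [320.86597453 214.4202587 ]
 [329.26093377 214.42564832]]
[[325.02026311 227.39656729]]
[325.05615879 233.82289802]
245 178
```

View pics/c4.png

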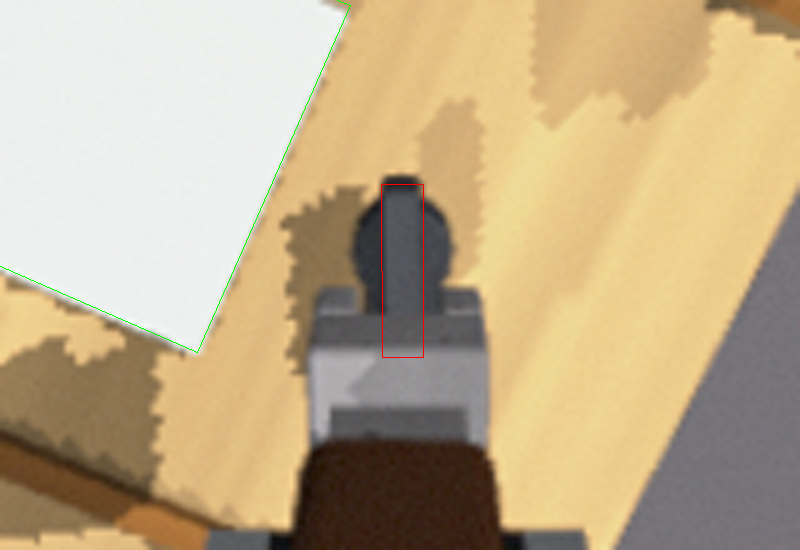

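The predicted head outline (red) lies on the real bar (cols 383–421, rows 177–~350 in the crop), and the fork slot is centred on it at col ~400. I'll insert the key.

```bash
python3 -m pendant '[{"x":-0.002,"y":0.0046,"z":0.15,"wx":-0.0013,"wy":-0.001,"wz":0.0005},{"x":0,"y":0,"z":0.14,"wx":0,"wy":0,"wz":0},{"x":0,"y":0,"z":0,"wx":0,"wy":0,"wz":0},{"x":0,"y":0,"z":0,"wx":0,"wy":0,"wz":0}]'
python3 - <<'E'
from h import *
T0,st=cur();print(st["joint_pos"]);print(step(T0,goal(66,.0155),1))
E
```

```text
time: 8.88
eef_pos: [0.5409, -0.0435, 0.1861]
tcp_rot: [153.5, 11.2, 112.3]
force: [-0.0, -1.1, -1.5]
width: 0.202
grip_force: 59.3
[ 30.02782458   5.34165032 -33.71856994 130.79750817  13.47430482
  16.57787549  10.13037968]
[-0.008  -0.001   0.1318 -0.0004 -0.0012  0.0003]
```

```bash
python3 -m pendant '[{"x":-0.002,"y":0,"z":0.04,"wx":0,"wy":0,"wz":0},{"x":0,"y":0,"z":0.04,"wx":0,"wy":0,"wz":0},{"x":0,"y":0,"z":0.03,"wx":0,"wy":0,"wz":0},{"x":0,"y":0,"z":0.02,"wx":0,"wy":0,"wz":0},{"x":0,"y":0,"z":0,"wx":0,"wy":0,"wz":0},{"x":0,"y":0,"z":0,"wx":0,"wy":0,"wz":0}]'
python3 - <<'E'
from h import *
T0,st=cur();print(st["joint_pos"]);print(st["force"],st["ft_torque"]);print(step(T0,goal(66,.0155),1))
E
```

```text
time: 9.38
eef_pos: [0.5506, -0.0446, 0.1705]
tcp_rot: [153.4, 11.3, 112.1]
force: [-0.1, -0.4, -2.0]
width: 0.201
grip_force: 59.3
[ 26.77492375   7.70750773 -30.90896302 130.84057237  20.12108266
  14.57650307   3.68724667]
[-0.06613819 -0.36970148 -1.98946546] [0.02448405 0.66427203 0.02823582]
[ 0.0031 -0.0043  0.01    0.0008  0.0008 -0.0003]
```

```bash
python3 -m pendant '[{"x":0.001,"y":-0.004,"z":0.009,"wx":0,"wy":0,"wz":0.03},{"x":0,"y":0,"z":0,"wx":0,"wy":0,"wz":0.05},{"x":0,"y":0,"z":0,"wx":0,"wy":0,"wz":0.05},{"x":0,"y":0,"z":0,"wx":0,"wy":0,"wz":0.05},{"x":0,"y":0,"z":0,"wx":0,"wy":0,"wz":0.05},{"x":0,"y":0,"z":0,"wx":0,"wy":0,"wz":0.05},{"x":0,"y":0,"z":0,"wx":0,"wy":0,"wz":0},{"x":0,"y":0,"z":0,"wx":0,"wy":0,"wz":0}]'
python3 - <<'E'
from h import *
T0,st=cur();print(st["joint_pos"]);print(st["force"],st["ft_torque"]);print(step(T0,goal(66+25.2,.0155),1),step(T0,goal(180,.0155),1))
E
```

```text
time: 10.05
eef_pos: [0.5508, -0.0448, 0.1689]
tcp_rot: [151.3, -0.5, 89.9]
force: [-1.1, -0.5, -1.2]
width: 0.204
grip_force: 59.2
[ 21.50333707   7.37481629 -25.34782818 131.17618795  17.44444753
  13.97883068 -18.98679059]
[-1.14283245 -0.48341682 -1.2249243 ] [-0.09581357  0.60716671  0.01309841]
[ 0.0025 -0.0009  0.0002  0.0011  0.0005  0.0012] [ 2.500e-03 -9.000e-04  2.000e-04  1.300e-03 -5.000e-04  9.878e-01]
```

```bash
python3 -m pendant '[{"x":0.0025,"y":-0.001,"z":0,"wx":0.001,"wy":0,"wz":0.075},{"x":0,"y":0,"z":0,"wx":0,"wy":0,"wz":0.075},{"x":0,"y":0,"z":0,"wx":0,"wy":0,"wz":0.075},{"x":0,"y":0,"z":0,"wx":0,"wy":0,"wz":0.075},{"x":0,"y":0,"z":0,"wx":0,"wy":0,"wz":0.075},{"x":0,"y":0,"z":0,"wx":0,"wy":0,"wz":0.075},{"x":0,"y":0,"z":0,"wx":0,"wy":0,"wz":0.075},{"x":0,"y":0,"z":0,"wx":0,"wy":0,"wz":0.075},{"x":0,"y":0,"z":0,"wx":0,"wy":0,"wz":0.075},{"x":0,"y":0,"z":0,"wx":0,"wy":0,"wz":0.075}]'
python3 - <<'E'
from h import *
from rig import ctrl
T0,st=cur();print(st["joint_pos"]);print(st["force"],st["ft_torque"],st["ft_torque"]@(-T0[:3,2]));print(step(T0,goal(180,.0155),1))
E
```

```text
time: 10.88
eef_pos: [0.5513, -0.0448, 0.1693]
tcp_rot: [168.8, -26.6, 24.6]
force: [3.5, -2.4, -0.3]
width: 0.203
grip_force: 59.1
[  8.2822544    6.43601362 -11.42501159 131.78423784   9.66709412
  13.34683551 -79.64721428]
[ 3.5053941  -2.39254149 -0.3390859 ] [-0.76185608 -0.28530158 -0.18415066] 0.2067313040873735
[-0.0041 -0.0043  0.0004  0.0007 -0.001   0.2343]
```

Torque about the normal is 0.2 N m, so the button is turning. I'll finish slowly onto the stop.

```bash
python3 -m pendant '[{"x":-0.003,"y":-0.003,"z":0,"wx":0,"wy":0,"wz":0.05},{"x":0,"y":0,"z":0,"wx":0,"wy":0,"wz":0.05},{"x":0,"y":0,"z":0,"wx":0,"wy":0,"wz":0.05},{"x":0,"y":0,"z":0,"wx":0,"wy":0,"wz":0.03},{"x":0,"y":0,"z":0,"wx":0,"wy":0,"wz":0.02},{"x":0,"y":0,"z":0,"wx":0,"wy":0,"wz":0.02}]'
cat > chk.py <<'E'
from h import *
T0,st=cur();print(st["joint_pos"]);print(st["force"],st["ft_torque"]@(-T0[:3,2]));print(step(T0,goal(180,.0155),1))
E
python3 chk.py
python3 -m pendant '[{"x":0,"y":0,"z":0,"wx":0,"wy":0,"wz":0.02},{"x":0,"y":0,"z":0,"wx":0,"wy":0,"wz":0.02},{"x":0,"y":0,"z":0,"wx":0,"wy":0,"wz":0.02}]'; python3 chk.py
```

```text
time: 11.38
eef_pos: [0.5513, -0.0449, 0.1693]
tcp_rot: [179.1, -28.8, 2.6]
force: [6.0, -4.0, -2.0]
width: 0.204
grip_force: 59.1
[  4.4551361    6.21418883  -7.40094504 132.03261823   7.68246434
  13.1301003  -97.38560131]
[ 6.01751246 -4.0265485  -2.03750223] 0.2089160382670095
[-0.005  -0.0029  0.0008  0.0007 -0.0016  0.0167]
time: 11.63
eef_pos: [0.5512, -0.0449, 0.1693]
tcp_rot: [-177.9, -28.7, -3.6]
force: [6.3, -4.8, -1.1]
width: 0.2
grip_force: 59.1
[   3.42858649    6.16546633   -6.31558907  132.08904714    7.1186634
   13.09336286 -102.24293979]
[ 6.27539802 -4.75745029 -1.06434589] 0.21272645473958263
[-0.0051 -0.0026  0.0008  0.0006 -0.0017 -0.0433]
```

```bash
for i in 1 2; do python3 -m pendant '[{"x":0,"y":0,"z":0,"wx":0,"wy":0,"wz":0.02},{"x":0,"y":0,"z":0,"wx":0,"wy":0,"wz":0.02}]' >/dev/null; python3 chk.py; done
```

```text
[   2.74160911    6.13445642   -5.58670719  132.12571765    6.74275658
   13.06888994 -105.48750543]
[ 6.35320587 -4.49366534 -1.045364  ] 0.12080815791836258
[-0.0054 -0.0025  0.0008  0.0006 -0.0017 -0.0833]
[   2.05315698    6.10506419   -4.85751136  132.16134561    6.38040503
   13.04523125 -108.72096363]
[ 6.95578305 -5.26603121 -2.07909057] 0.726419355018949
[-0.0057 -0.0024  0.0007  0.0005 -0.0017 -0.1231]
```

```bash
python3 -m pendant '[{"x":0,"y":0,"z":0,"wx":0,"wy":0,"wz":0.012},{"x":0,"y":0,"z":0,"wx":0,"wy":0,"wz":0},{"x":0,"y":0,"z":0,"wx":0,"wy":0,"wz":0}]' ; python3 chk.py
python3 - <<'E'
from h import *
from rig import ctrl
s=ctrl.snapshot("top");cv2.imwrite("pics/top5.png",s["pixels"][:,:,::-1])
E
```

```text
time: 12.22
eef_pos: [0.5513, -0.0449, 0.1693]
tcp_rot: [-173.5, -28.1, -12.8]
force: [7.1, -5.3, -2.2]
width: 0.205
grip_force: 59.2
[   1.85273585    6.09721777   -4.65087101  132.17033899    6.28719054
   13.03857538 -109.61477969]
[ 7.11873248 -5.3161008  -2.20130855] 0.729600655747493
[-0.0059 -0.0021  0.0007  0.0005 -0.0018 -0.1339]
```

```bash
for i in 1 2 3; do python3 -m pendant '[{"x":0,"y":0,"z":0,"wx":0,"wy":0,"wz":-0.025},{"x":0,"y":0,"z":0,"wx":0,"wy":0,"wz":0}]' >/dev/null; python3 chk.py; done
```

```text
[   2.31371668    6.11359956   -5.13488584  132.15169071    6.52036565
   13.06119944 -107.4687855 ]
[ 5.40179181 -5.22892625 -2.6515999 ] 0.3353834658547659
[-0.005  -0.0025  0.0008  0.0006 -0.0016 -0.1077]
[   2.73794092    6.14019049   -5.60124699  132.17549062    6.73691767
   13.11989659 -105.50478191]
[ 0.7085637  -2.78328261 -1.16444483] 0.06075636157610054
[ 0.0016 -0.0026 -0.0002  0.0006 -0.0005 -0.0834]
[   3.13542915    6.17290604   -6.05817386  132.18332989    6.96620567
   13.14203862 -103.58963345]
[ 0.53462034 -1.92294161 -0.46094544] 0.015238643082916004
[ 0.0055 -0.0006 -0.0013  0.0004  0.0001 -0.0593]
```

```bash
python3 -m pendant '[{"x":0,"y":0,"z":0,"wx":0,"wy":0,"wz":-0.03},{"x":0,"y":0,"z":-0.02,"wx":0,"wy":0,"wz":0},{"x":0,"y":0,"z":-0.04,"wx":0,"wy":0,"wz":0},{"x":0,"y":0,"z":-0.06,"wx":0,"wy":0,"wz":0}]'; python3 chk.py;  python3 -m pendant '[{"x":0,"y":0,"z":-0.15,"wx":0,"wy":0,"wz":0},{"x":0,"y":0,"z":-0.2,"wx":0,"wy":0,"wz":0},{"x":0,"y":0,"z":-0.2,"wx":0,"wy":0,"wz":0},{"x":0,"y":0,"z":0,"wx":0,"wy":0,"wz":0},{"x":0,"y":0,"z":0,"wx":0,"wy":0,"wz":0}]'
python3 chk.py
python3 - <<'E'
from h import *
from rig import ctrl
s=ctrl.snapshot("wrist");np.savez("pics/w6.npz",**s);t=ctrl.snapshot("top")
im=s["pixels"][:,:,::-1].copy();p=np.load("board.npy")
X=lambda h:bw(p,np.array([face(.145+i*h[0],j*h[1],h[2]) for i,j in((1,1),(1,-1),(-1,-1),(-1,1))]))
q=fproj(s,X((.013,.003,.025)));T=fproj(s,bw(p,np.array([face(.103,.006,.01),face(.103,-.006,.01)])))
c0=q.mean(0);f=4;x0,y0=int(c0[0])-60,int(c0[1])-60
def crop(im,x0,y0,w,h,f):return cv2.resize(im[y0:y0+h,x0:x0+w],None,fx=f,fy=f,interpolation=cv2.INTER_CUBIC)
cr=crop(im,x0,y0,100,120,f)
for Q in(q,T):cv2.polylines(cr,[np.int32((Q-[x0,y0]+.5)*f)],True,(0,0,255),1)
c2=crop(t["pixels"][:,:,::-1],275,195,80,96,5)
cv2.imwrite("pics/c6.png",np.hstack([cr,c2]))
E
```

```text
time: 13.1
eef_pos: [0.5408, -0.0442, 0.1838]
tcp_rot: [-178.5, -28.5, -2.4]
force: [-0.6, -0.7, -1.7]
width: 0.2
grip_force: 59.5
[  4.46992884   3.79815164  -7.38831001 132.21740025   5.30715442
  15.53342953 -99.52881027]
[-0.55455783 -0.74613708 -1.67890471] -0.0018706990588329125
[ 0.01    0.0019  0.119   0.0002  0.001  -0.0317]
time: 13.52
eef_pos: [0.5019, -0.045, 0.2587]
tcp_rot: [-178.5, -28.8, -2.4]
force: [1.0, -0.4, -2.4]
width: 0.2
grip_force: 59.8
[  5.70713866  -7.02579703  -7.85152869 131.36344855  -0.45302139
  26.73612378 -93.96375498]
[ 0.95167482 -0.37289435 -2.3997265 ] -0.017869186819963596
[-4.800e-03  1.300e-03  6.816e-01  4.000e-04 -2.500e-03 -3.150e-02]
```

View pics/c6.png

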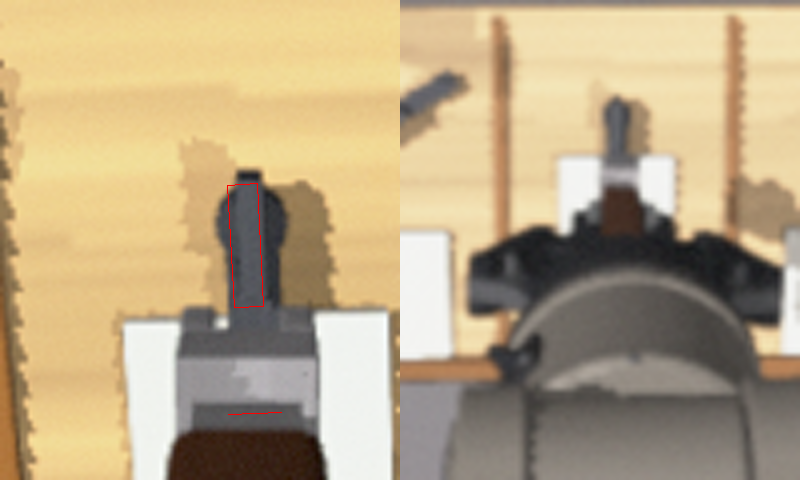

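The button now points straight down the slope over the long tile: bar at crop cols ~236–262, tongue under the fork. I'll quantify the angle and compute the return move.

```bash
cat >> h.py <<'E'
def rectb(s,n,half=.03,res=.00025,P=None):
    p=np.load("board.npy");k=int(2*half/res);i,j=np.mgrid[0:k,0:k]
    X=O+U*(.145+half-i[...,None]*res)+N*n+np.array([0,1.,0])*(half-j[...,None]*res)
    m=(P or fproj)(s,bw(p,X.reshape(-1,3))).reshape(k,k,2).astype(np.float32)
    return cv2.remap(s["pixels"],m[...,0],m[...,1],cv2.INTER_LINEAR)
def cad(z,x=.478,y=.3208,yaw=180.2): # tool pose over caddy
    T=np.eye(4);T[:3,:3]=R.from_euler('xyz',[180,0,yaw],degrees=True).as_matrix();T[:3,3]=[x,y,z];return T
E
python3 - <<'E'
from h import *
s=dict(np.load("pics/w6.npz"))
g=cv2.cvtColor(rectb(s,.025),cv2.COLOR_RGB2GRAY).astype(float)
# bar vs boss/wood: print rows
for r in range(64,124,8): print(r,' '.join(f"{v:.0f}" for v in g[r,90:156:3]))
T0,st=cur();l=step(T0,cad(.27),1);print(l)
T1=cad(.262);ll=logm(np.linalg.inv(T0)@T1).real
for f in(.25,.5,.75):print((T0@expm(ll*f))[:3,3])
print(step(T0,T1,18))
E
```

```text
64 185 184 183 183 183 184 182 172 139 84 62 59 57 53 55 99 167 209 212 210 210 211
72 183 183 183 183 182 175 148 112 86 84 89 90 90 87 84 78 84 105 126 137 144 147
80 181 183 183 167 131 94 73 64 70 84 90 89 90 86 84 73 51 46 43 55 86 113
88 184 180 164 126 79 77 75 75 83 89 90 90 88 88 83 75 49 52 54 52 60 89
96 180 169 135 91 76 74 76 76 81 87 88 87 89 88 83 74 52 53 55 54 54 66
104 182 170 137 97 77 76 74 76 83 88 90 88 86 86 84 73 56 57 54 55 53 68
112 176 169 146 109 78 71 71 72 76 88 90 90 88 86 83 71 54 54 54 52 54 83
120 171 172 168 150 116 82 72 73 78 85 90 89 90 90 85 70 54 52 56 58 77 105
[-0.1813 -2.4339 -0.1395 -0.4888  0.0143  1.9154]
[0.37464911 0.00236947 0.22641936]
[0.31581733 0.12742969 0.21463808]
[0.35852422 0.25863631 0.22881493]
[-0.2031 -0.0027 -0.055  -0.0272  0.0008  0.1064]
```

```bash
python3 - <<'E'
from h import *
T0,st=cur();T1=cad(.262,.476,.322,68);ll=logm(np.linalg.inv(T0)@T1).real
for f in(.25,.5,.75):print((T0@expm(ll*f))[:3,3])
print(step(T0,T1,16))
E
```

```text
[0.53709466 0.04510206 0.26920995]
[0.54527612 0.14229363 0.2724712 ]
[0.52445447 0.23756847 0.26887416]
[ 0.0742 -0.1449  0.0118  0.0113 -0.0179 -0.0475]
```

```bash
python3 -m pendant '[{"x":0.074,"y":-0.145,"z":0.012,"wx":0.0113,"wy":-0.0179,"wz":-0.0475},{"x":0.074,"y":-0.145,"z":0.012,"wx":0.0113,"wy":-0.0179,"wz":-0.0475},{"x":0.074,"y":-0.145,"z":0.012,"wx":0.0113,"wy":-0.0179,"wz":-0.0475},{"x":0.074,"y":-0.145,"z":0.012,"wx":0.0113,"wy":-0.0179,"wz":-0.0475},{"x":0.074,"y":-0.145,"z":0.012,"wx":0.0113,"wy":-0.0179,"wz":-0.0475},{"x":0.074,"y":-0.145,"z":0.012,"wx":0.0113,"wy":-0.0179,"wz":-0.0475},{"x":0.074,"y":-0.145,"z":0.012,"wx":0.0113,"wy":-0.0179,"wz":-0.0475},{"x":0.074,"y":-0.145,"z":0.012,"wx":0.0113,"wy":-0.0179,"wz":-0.0475},{"x":0.074,"y":-0.145,"z":0.012,"wx":0.0113,"wy":-0.0179,"wz":-0.0475},{"x":0.074,"y":-0.145,"z":0.012,"wx":0.0113,"wy":-0.0179,"wz":-0.0475},{"x":0.074,"y":-0.145,"z":0.012,"wx":0.0113,"wy":-0.0179,"wz":-0.0475},{"x":0.074,"y":-0.145,"z":0.012,"wx":0.0113,"wy":-0.0179,"wz":-0.0475},{"x":0.074,"y":-0.145,"z":0.012,"wx":0.0113,"wy":-0.0179,"wz":-0.0475},{"x":0.074,"y":-0.145,"z":0.012,"wx":0.0113,"wy":-0.0179,"wz":-0.0475},{"x":0.074,"y":-0.145,"z":0.012,"wx":0.0113,"wy":-0.0179,"wz":-0.0475},{"x":0.074,"y":-0.145,"z":0.012,"wx":0.0113,"wy":-0.0179,"wz":-0.0475},{"x":0,"y":0,"z":0,"wx":0,"wy":0,"wz":0},{"x":0,"y":0,"z":0,"wx":0,"wy":0,"wz":0},{"x":0,"y":0,"z":0,"wx":0,"wy":0,"wz":0}]'
cat > chk2.py <<'E'
from h import *
T0,st=cur();print(st["joint_pos"],st["eef_pos"],st["tcp_rot"]);print(step(T0,cad(.069,.476,.322,68),1))
E
python3 chk2.py
```

```text
time: 15.2
eef_pos: [0.4759, 0.3214, 0.2602]
tcp_rot: [-179.9, 0.1, 68.0]
force: [-0.0, -0.0, -1.9]
width: 0.204
grip_force: 59.6
[-18.05918283  15.65263267 -26.88392845 101.851349     7.70707958
  64.42812312 -69.47941467] [0.47589578 0.3214468  0.26015157] [-1.79902270e+02  7.40020903e-02  6.79565540e+01]
[ 5.3000e-03  1.4000e-03  1.2743e+00 -1.1000e-03  8.0000e-04 -5.0000e-04]
```

```bash
python3 -m pendant '[{"x":0.005,"y":0.001,"z":0.19,"wx":-0.001,"wy":0.001,"wz":0},{"x":0,"y":0,"z":0.19,"wx":0,"wy":0,"wz":0},{"x":0,"y":0,"z":0.19,"wx":0,"wy":0,"wz":0},{"x":0,"y":0,"z":0.19,"wx":0,"wy":0,"wz":0},{"x":0,"y":0,"z":0.19,"wx":0,"wy":0,"wz":0},{"x":0,"y":0,"z":0.19,"wx":0,"wy":0,"wz":0},{"x":0,"y":0,"z":0.08,"wx":0,"wy":0,"wz":0},{"x":0,"y":0,"z":0.04,"wx":0,"wy":0,"wz":0},{"x":0,"y":0,"z":0,"wx":0,"wy":0,"wz":0},{"x":0,"y":0,"z":0,"wx":0,"wy":0,"wz":0}]'; python3 chk2.py
python3 -m pendant '[{"x":0,"y":0,"z":0.01,"wx":0,"wy":0,"wz":0},{"x":0,"y":0,"z":0.005,"wx":0,"wy":0,"wz":0},{"x":0,"y":0,"z":0,"wx":0,"wy":0,"wz":0}]'
```

```text
time: 16.03
eef_pos: [0.4771, 0.3228, 0.0735]
tcp_rot: [179.9, -0.1, 68.0]
force: [-0.5, -1.0, -1.7]
width: 0.202
grip_force: 59.3
[-21.54680611  27.89399021 -23.82441133 111.1272249   15.83786803
  43.97429641 -76.39811633] [0.47714348 0.32276609 0.07349878] [ 1.79902644e+02 -1.36197979e-01  6.79743545e+01]
[-0.0077 -0.0052  0.03    0.0011 -0.0015 -0.0003]
time: 16.28
eef_pos: [0.4769, 0.3228, 0.0711]
tcp_rot: [179.9, -0.1, 68.0]
force: [0.5, -0.0, -1.4]
width: 0.205
grip_force: 59.3
```

Lower until contact.

```bash
for i in 1 2 3; do python3 -m pendant '[{"x":0,"y":0,"z":0.007,"wx":0,"wy":0,"wz":0},{"x":0,"y":0,"z":0,"wx":0,"wy":0,"wz":0}]' | grep -E "eef|force"; done
```

```text
eef_pos: [0.4766, 0.3227, 0.0694]
force: [0.4, 0.8, -1.4]
grip_force: 59.3
eef_pos: [0.4764, 0.3226, 0.068]
force: [-1.2, -0.6, -1.1]
grip_force: 59.3
eef_pos: [0.4766, 0.3228, 0.0675]
force: [-1.4, -1.2, 6.4]
grip_force: 60.8
```

Contact at the same height as the pick. Release gently, then withdraw.

```bash
python3 -m pendant '[{"x":0,"y":0,"z":0,"wx":0,"wy":0,"wz":0},{"x":0,"y":0,"z":0,"wx":0,"wy":0,"wz":0},{"x":0,"y":0,"z":0,"wx":0,"wy":0,"wz":0},{"x":0,"y":0,"z":0,"wx":0,"wy":0,"wz":0},{"x":0,"y":0,"z":0,"wx":0,"wy":0,"wz":0},{"x":0,"y":0,"z":0,"wx":0,"wy":0,"wz":0}]' -0.2
python3 -m pendant '[{"x":0,"y":0,"z":0,"wx":0,"wy":0,"wz":0},{"x":0,"y":0,"z":0,"wx":0,"wy":0,"wz":0},{"x":0,"y":0,"z":0,"wx":0,"wy":0,"wz":0},{"x":0,"y":0,"z":0,"wx":0,"wy":0,"wz":0},{"x":0,"y":0,"z":0,"wx":0,"wy":0,"wz":0},{"x":0,"y":0,"z":0,"wx":0,"wy":0,"wz":0},{"x":0,"y":0,"z":-0.1,"wx":0,"wy":0,"wz":0},{"x":0,"y":0,"z":-0.2,"wx":0,"wy":0,"wz":0},{"x":0,"y":0,"z":-0.2,"wx":0,"wy":0,"wz":0},{"x":0,"y":0,"z":-0.2,"wx":0,"wy":0,"wz":0},{"x":0,"y":0,"z":-0.2,"wx":0,"wy":0,"wz":0},{"x":0,"y":0,"z":-0.2,"wx":0,"wy":0,"wz":0},{"x":0,"y":0,"z":-0.2,"wx":0,"wy":0,"wz":0},{"x":0,"y":0,"z":0,"wx":0,"wy":0,"wz":0},{"x":0,"y":0,"z":0,"wx":0,"wy":0,"wz":0}]' 0.6
python3 - <<'E'
from h import *
from rig import ctrl
s=ctrl.snapshot("wrist");t=ctrl.snapshot("top")
im=rectify(s,.477,.3228,.119,.04,.00025).astype(int)
m=((im[...,0]-im[...,2]>25)&(im[...,0]>1.5*im[...,2])).astype(np.uint8)
k=cv2.connectedComponentsWithStats(m);i=1+np.argmax(k[2][1:,4]);r=cv2.minAreaRect(np.argwhere(k[1]==i).astype(np.float32)[:,::-1].copy());print(k[2][i],r)
# tongue/bar angle, other buttons, tiles via top images
t0=cv2.cvtColor(dict(np.load("pics/top0.npz"))["pixels"],7).astype(int);t1=cv2.cvtColor(t["pixels"],7).astype(int)
d=(abs(t0-t1)>40)[190:275,245:392];ys,xs=np.nonzero(d);print("board diff px cols",np.unique(xs+245),"rows",np.unique(ys+190))
g=cv2.cvtColor(rectb(t,.009,.05,.001,proj),7)
pts=np.argwhere(g<75);print(len(pts),pts.min(0),pts.max(0))
for r in range(30,100,5):
    c=np.nonzero(g[r]<90)[0];print(r,c.min() if len(c) else None,c.max() if len(c) else None)
E
```

```text
time: 17.28
eef_pos: [0.4765, 0.3226, 0.067]
tcp_rot: [179.9, -0.1, 68.0]
force: [-0.3, 0.6, -0.3]
width: 0.403
grip_force: 0.0
time: 18.53
eef_pos: [0.4767, 0.3229, 0.2637]
tcp_rot: [179.8, -0.2, 68.0]
force: [-0.1, 0.1, -0.9]
width: 0.801
grip_force: 0.0
[  72  104  139   99 8207] ((140.10345458984375, 149.2413787841797), (132.215087890625, 67.22171020507812), 21.801406860351562)
board diff px cols [245 246 247 248 249 250 251 252 253 254 255 256 257 258 259 260 261 262
 263 264 265 266 267 268 269 270 271 272 273 274 275 276 277 278 279 280
 281 282 283 284 285 286 287 288 289 290 291 292 293 294 295 296 297 298
 299 300 301 302 303 304 305 306 307 308 309 310 311 312 313 314 315 316
 317 318 319 320 321 322 323 324 325 326 327 328 329 330 331 332 333 334
 335 336 337 338 339 340 341 342 343 344 345 346 347 348 349 350 351 352
 353 354 355 356 357 358 359 360 361 362 363 364 365 366 367 368 369 370
 371 372 373 374 375 376 377 378 379 380 381 382 383 384 385 386 387 388
 389 390 391] rows [199 200 201 202 203 204 205 206 207 208 209 210 211 212 213 214 215 216
 217 218 219 220 221 222 223 224 225 226 227 228 229 230 231 232 233 234
 235 236 237 238 239 240 241 242 243 244 245 246 247 248 249 250 251 252
 253 254 255 256 257 258 259 260 261 262 263 264 265 266 267 268 269 270
 271 272 273 274]
69 [66 47] [85 53]
30 None None
35 None None
40 None None
45 None None
50 54 55
55 None None
60 45 46
65 45 53
70 45 53
75 47 53
80 47 53
85 47 53
90 None None
95 None None
```

The key stands upright in the caddy at the yaw I placed it. In the top view the tongue is centred on the axis (cols 47–53 of 100), pointing straight down the slope.

```bash
python3 -c "
from rig import ctrl
print(ctrl.hand_in())"
```

```text
the job is handed in; nothing more can be done
None
```

I turned the bay 2 button, the one above the long tile, clockwise onto its stop with the key, so its tongue points straight down the slope over the tile; then I stood the key back in the caddy and handed the job in at about 18.5 s, verdict not shown.

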